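Fish the chrome slide out from between the coupled pedals

ROBOT

A 6-joint arm with a two-finger parallel gripper is mounted at the origin on the work surface. World frame = base frame: x ahead of the robot, y to its left, z up, the work surface at z = 0. Lengths are in mm, angles in rad, forces in N, time in s.
With the tool pointing down it reaches from about 275 to 1000 mm from the base axis. Payload 8.4 kg.
Tool frame: the origin (TCP) lies midway between the tips of the shut fingers; the grasp point (between the pads) lies 19 mm behind it (r.grip_point_offset is the distance from the TCP to the grasp point, in mm); z points along the fingers, y is the line along which they close (so a half turn about z gives the same grasp; the last joint's range is limited). The gripper opens to 85 mm and grips with 20 to 120 N. Pads are 22 mm wide; open, the fingers measure 114 mm over their backs; the gripper's body (76 mm by 85 mm) begins 54 mm behind the grasp point. The pads swing forward as they close: fully open they stand 13 mm farther back than shut.
Start: joints at [1.148, 0.353, 1.633, -0, 1.155, -0.002], TCP at [255.306, 570.48, 231.281] pointing down, gripper open.
Joint ranges: [-2.63, 2.63], [-0.92, 2.1], [0.06, 2.66], [-1.3, 4.44], [0, 2.69], [-3.02, 3.02]. Speed limits (rad/s): [2.22, 2.22, 2.79, 3.14, 3.14, 3.14].

INTERFACE

Orientations are given as [roll, pitch, yaw] about the fixed x, y, z axes, in that order (R = Rz(yaw) Ry(pitch) Rx(roll)).
In Python, from rig import r gives the robot as it stands. The module is installed in compiled form; this text tells all that it offers.
- The arm moves only by the shell command python3 -m creep 'ROWS' [FORCE]. ROWS is text: rows parted by semicolons, each of 7 numbers parted by spaces: the turn, a rotation vector about the tool's x, y, z in degrees, then the shift along the tool's x, y, z in m, then the closure in counts, from 0 (fully open) to 255 (shut). A call has 1 to 8 rows; each row is the pose to reach, as a shift and turn from the pose commanded when the call began, along the tool's axes at that moment; what a row does not reach only later rows make up. A row lasts 1/8 s, in which the tool goes at most 62.5 mm and 10.7 degrees, less where a joint would pass 70% of its speed; a pose out of reach is approached as far as the arm can. A call with a gripper value outside its range is refused whole. The fingers move at their own pace and stop on an object; FORCE is the grip in N (left out, the last holds). Time passes only in rows, so rows that repeat a pose let the fingers close. It gives the time, the measured TCP pose, the force, the opening and the grip force at its end, in the units of the state.
- r.sense(): the state, without advancing time (a new reading comes with each control period).
- r.grab_frame(name): name is "side" or "top"; returns a dict with "img" (480x640x3 uint8, red, green, blue), "range_z" (480x640 float32, mm along the optical axis (not along the pixel's ray), 0 where there is no reading), "K" (3x3 intrinsics, pixels), "D" ([k1, k2, p1, p2, k3] as OpenCV has them; the pictures are not rectified), "world_from_camera" (4x4, takes a point from camera to world coordinates). Camera axes: x right, y up, looking along -z (the intrinsics and any distortion apply to the point x, -y, -z); pixel columns grow to the right and rows downward; lengths in mm; the calibration is good to about 2 mm. A picture is of the moment at which its call begins.
- r.sign_off(): hands the job in; it is judged then, once.
The state is a dict: "clock": time; "qpos": joint angles; "qvel": joint speeds; "joint_efforts": joint torques, N m; "eef_pos": TCP position; "tcp_rot": TCP orientation; "contact_force": force on the tool from outside, world axes, zero at the start; "wrist_torque": the same for the moment, N m; "opening": opening from 0.0 (shut) to 1.0 (fully open); "grasp_force": force on a finger pad.
Only numpy, scipy, OpenCV 4.12 (cv2) and the standard library are available. Lean on these libraries where they do the work, as an engineer would, in place of code of your own. Each camera call takes 0.05 s, during which the arm holds its last target. There are 200 camera calls.

TASK

The chrome guitar slide has rolled into the narrow gap between the two coupled pedals, where fingers cannot reach it. Push the hooked pick through the slide's bore, catch the hook behind its far rim and draw the slide right out in front of the pedals; then lay the pick down flat on the cabinet top, clear of the pedals, and put the slide lying down in the open tin, lowering it in rather than dropping it. Leave the pedals, the power brick, the pick rack and the tin's lid standing where they are.

Things in the scene. Friction and masses are not known exactly. Their poses are not given: they have to be found in the camera images.
- pedals: Two stomp boxes (octave pedal at +y, aluminium pedal at -y) joined by a rigid coupler; 1 kg, loose: 6 N or more shifts them. Each 118 mm along x, 66 along y, 48 high, knobs to 60. Between them a straight gap 26 mm wide (walls at y = +-13 mm), open on top and at its mouth. Origin: middle of the gap at cabinet-top level; x along the gap from the mouth (x = -59 mm) to the power brick, z up.
- gap_mouth (a point): Middle of the gap's mouth, at (-59, 0, 10.5) mm in the pedals' frame, as high as the slide's axis. The pedals' front faces beside it are flat.
- coupler (a point): Middle of the rigid steel plug coupler, a bar 12 mm thick along y that bridges the gap, at (12, 0, 33) mm in the pedals' frame; its underside is 27 mm above the cabinet top.
- power_brick: Black finned aluminium power supply, 85 mm along x, 160 along y, 43 high, 0.95 kg, loose. It closes the far end of the gap: its face is 12 mm behind the pedals, at x = 71 mm in the pedals' frame. Origin: centre of its underside.
- slide: Chrome guitar slide: plain open tube 60 mm long, 21 mm outside, 17 mm bore, about 60 g. Starts lying along the gap, a little off its middle, its near rim 29 to 51 mm inside the mouth. Origin: on the axis at mid-length, 10.5 mm above what it lies on. x is the tube's axis and starts pointing to the power brick: far rim at x = +30 mm, near rim at -30. It can roll sideways; y and z turn with it.
- hook_pick: Hooked pick, 45 g, lying flat. Flat-sided handle 90 mm long (x = -45 to 45), 16 wide (y), 14 high; then a 9 mm thick collar to x = 53; round shank 4 mm thick on the x axis to x = 185, bent square to +y there, hook end 8 mm off the axis: seen end-on shank and hook span y = -2 to 8, z = -2 to 2 mm. Balances at x = 40. Origin: mid-handle, on the axis, 7 mm above the top when lying. y: where the hook points.
- hook_tip (a point): End of the hook, at (185, 6, 0) mm in the pick's frame: centre of its rounded end, 2 mm in radius.
- tin: Open round stainless tin, 100 mm outside diameter, 32 mm high, wall and floor 2 mm thick, 150 g, loose. Origin: centre of its underside; z up.
- tin_lid: The tin's press-fit lid, a steel disc 104 mm across, 11 mm high, lying on the cabinet top. Not needed. Origin: centre of its underside.
- pick_rack: Wooden pick rack, 150 by 50 mm, 30 mm high, six cross slots, some with plectra standing to 40 mm. Not needed. Origin: centre of its underside.
There are look-alikes about, which are no part of the job. Of the things shaped like the slide, the chrome one is meant.

How it is judged (in metres and radians):
On the way, in this order (a step that is already met when the one before it is completed fails the run):
1. the hook has caught the slide's far rim and drawn the slide at least 20 mm along the gap, no finger touching the slide (x of hook_tip in the frame of slide between 0.029 and 0.045 m and distance between hook_tip and slide below 0.05 m and distance of slide from where it was at the start of the episode above 0.02 m and contact force between the fingers and slide below 0.05 N), for 0.05 s.
2. the whole slide is out in front of the pedals, still lying on the cabinet top, no finger touching it (x of slide in the frame of pedals below -0.092 m and height (world z) of slide below 0.016 m and contact force between the fingers and slide below 0.05 N), for 0.2 s.
At the end, for the whole second after the job is handed in: The slide lies at rest on the floor of the upright tin (centre within 30 mm of its axis, under 19 mm above its underside); the tin stands on the cabinet top; the pick lies flat and still on the cabinet top (handle axis below 13 mm, hook below 16 mm), its hook outside the gap and clear of the pedals (horizontal distance between slide and tin below 0.03 m and z of slide in the frame of tin between 0.005 and 0.019 m and linear speed of each of slide, hook_pick below 0.03 m/s and angle between tin's own z axis and vertical below 0.1 rad and height (world z) of tin below 0.008 m and height (world z) of hook_pick below 0.013 m and height (world z) of hook_tip below 0.016 m and (x of hook_tip in the frame of pedals below -0.064 m or y of hook_tip in the frame of pedals above 0.085 m or y of hook_tip in the frame of pedals below -0.085 m)); the robot touches nothing.
It fails at once if the pedals shifted by more than 12 mm (distance of pedals from where it was at the start of the episode above 0.012 m).
It fails at once if the power brick shifted by more than 12 mm (distance of power_brick from where it was at the start of the episode above 0.012 m).
It fails at once if the pick rack moved by more than 20 mm (distance of pick_rack from where it was at the start of the episode above 0.02 m).
It fails at once if the tin's lid moved by more than 20 mm (distance of tin_lid from where it was at the start of the episode above 0.02 m).
It fails at once if the slide dropped or thrown (faster than 1 m/s) (linear speed of slide above 1 m/s).
It also fails if it takes over 70 s, if anything falls off the work surface, if the arm or the gripper's body presses on something with over 40 N, if the wrist force passes 120 N, or if a joint passes its speed limit or range.

## Working session

There is one attempt and no reset: what is moved stays moved. The work goes in short steps, Python scripts to look and compute and a shell command to move; the robot and the scene stay as the last step left them, time stands still between calls to the robot, and variables do not carry over. Pictures are saved under pics/ and viewed, at most 10 in all, crops included, and the job is handed in when it is done.

```bash
mkdir -p pics; cat > h.py <<'E'
import numpy as np,cv2
from rig import r
def grab(n):
    f=r.grab_frame(n); np.savez('pics/%s.npz'%n,**{k:np.array(v) for k,v in f.items()}); return f
def load(n): return dict(np.load('pics/%s.npz'%n))
def world(f,uv):
    """pixels (N,2)-> world points using range"""
    uv=np.atleast_2d(np.array(uv,float)); 
    p=cv2.undistortPoints(uv[:,None],np.array(f['K'],float),np.array(f['D'],float))[:,0]
    z=f['range_z'][uv[:,1].astype(int),uv[:,0].astype(int)]
    c=np.c_[p[:,0]*z,-p[:,1]*z,-z,np.ones(len(z))]
    return (c@np.array(f['world_from_camera']).T)[:,:3]
def ray(f,uv):
    uv=np.atleast_2d(np.array(uv,float)); 
    p=cv2.undistortPoints(uv[:,None],np.array(f['K'],float),np.array(f['D'],float))[:,0]
    T=np.array(f['world_from_camera']); d=np.c_[p[:,0],-p[:,1],-np.ones(len(p))]@T[:3,:3].T
    return T[:3,3],d
def onz(f,uv,z):
    o,d=ray(f,uv); return o+d*((z-o[2])/d[:,2])[:,None]
def tri(f,a,g,b):
    o,d=ray(f,a);p,e=ray(g,b);d=d[0];e=e[0]
    s=np.linalg.lstsq(np.c_[d,-e],p-o,rcond=None)[0]; x=o+d*s[0];y=p+e*s[1]; return (x+y)/2,np.linalg.norm(x-y)
E
python3 - <<'E'
from h import *
for n in('top','side'):
    f=grab(n); cv2.imwrite('pics/%s0.png'%n,f['img'][...,::-1]); print(n,f['K'],f['D'],f['world_from_camera'],(f['range_z']>0).mean())
print(r.sense())
E
```

```text
top [[457.20571959   0.         320.4708303 ]
 [  0.         457.20571959 243.48642777]
 [  0.           0.           1.        ]] [0.00482112 0.         0.         0.         0.        ] [[-2.78353542e-02  9.89725866e-01 -1.40242300e-01  4.46099098e+02]
 [-9.99508528e-01 -2.55335169e-02  1.81863227e-02 -2.45909535e+01]
 [ 1.44185949e-02  1.40679598e-01  9.89950178e-01  1.13919994e+03]
 [ 0.00000000e+00  0.00000000e+00  0.00000000e+00  1.00000000e+00]] 0.996005859375
side [[535.3684998    0.         326.41225019]
 [  0.         535.3684998  239.14337162]
 [  0.           0.           1.        ]] [0.03014777 0.         0.         0.         0.        ] [[-9.87356038e-01  1.03590835e-01 -1.19987472e-01  4.69426425e+02]
 [-1.58469264e-01 -6.26204244e-01  7.63384397e-01  8.30519720e+02]
 [ 3.94296303e-03  7.72746520e-01  6.34702505e-01  7.63810025e+02]
 [ 0.00000000e+00  0.00000000e+00  0.00000000e+00  1.00000000e+00]] 0.996162109375
{'clock': 0.1, 'qpos': array([ 1.14755809e+00,  3.53564323e-01,  1.63407429e+00,  1.35361796e-05,
        1.15520279e+00, -2.40464150e-03]), 'qvel': array([ 0.00091545, -0.00202006, -0.00074391, -0.00034351, -0.00078242,
       -0.0007861 ]), 'joint_efforts': array([ 5.84648387e-04, -6.06353617e+01, -3.42820466e+01,  1.21270464e-04,
        4.03236379e-03, -3.55302757e-05]), 'eef_pos': array([255.1455558 , 570.07084807, 230.63963767]), 'tcp_rot': array([-3.14034394e+00, -1.53798506e-05,  2.72075358e+00]), 'contact_force': array([0.86806187, 0.51375707, 0.44954418]), 'wrist_torque': array([-0.01605563, -0.00827557,  0.03408513]), 'grasp_force': 0.0, 'opening': 0.999344306025871}
```

View pics/top0.png

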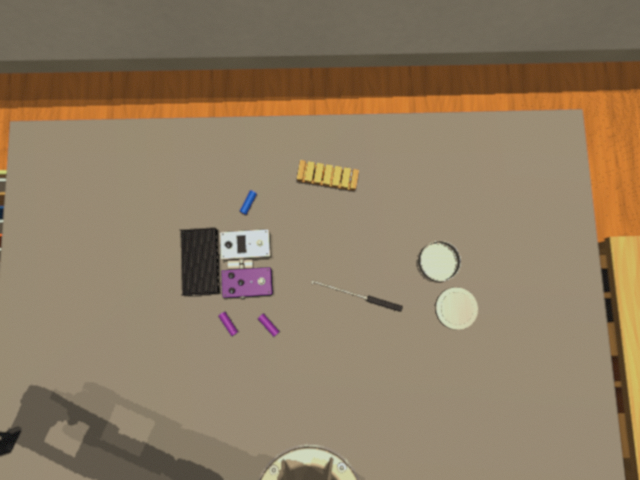

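View pics/side0.png

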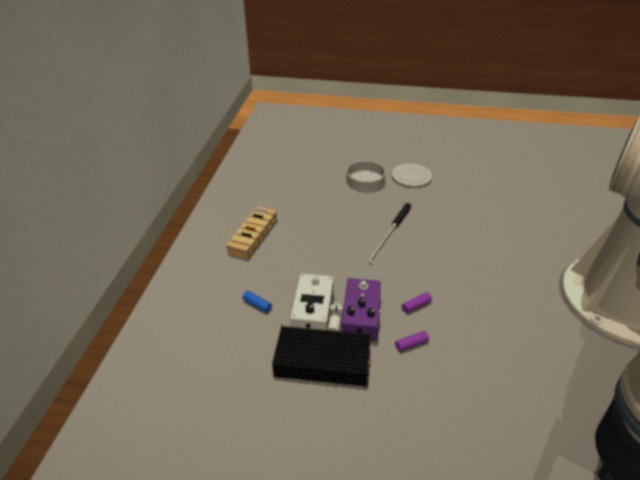

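Both views show the pedals at top (245,263) with the brick to their left (+y) and the mouth at (272,263). The pick runs from its tip at (312,283) to its butt at (402,309). The open tin is at (438,262), with visible walls in the side view at (366,178). The lid is at (457,309) and the rack at (328,176).

Slide candidates are blue (248,202), magenta (228,324), magenta (268,325) and the thing in the gap at about (240,264). The chrome one in the gap is the one meant. I'll check it in a close crop.

```bash
python3 - <<'E'
from h import *
f=load('top');g=load('side')
a=cv2.resize(f['img'][220:320,170:330],None,fx=5,fy=5,interpolation=cv2.INTER_CUBIC)[:300*2]
cv2.imwrite('pics/c1.png',a[...,::-1])
b=cv2.resize(g['img'][195:345,270:430],None,fx=4,fy=4,interpolation=cv2.INTER_CUBIC)
cv2.imwrite('pics/c2.png',b[...,::-1])
E
```

```text
(no output)
```

View pics/c1.png

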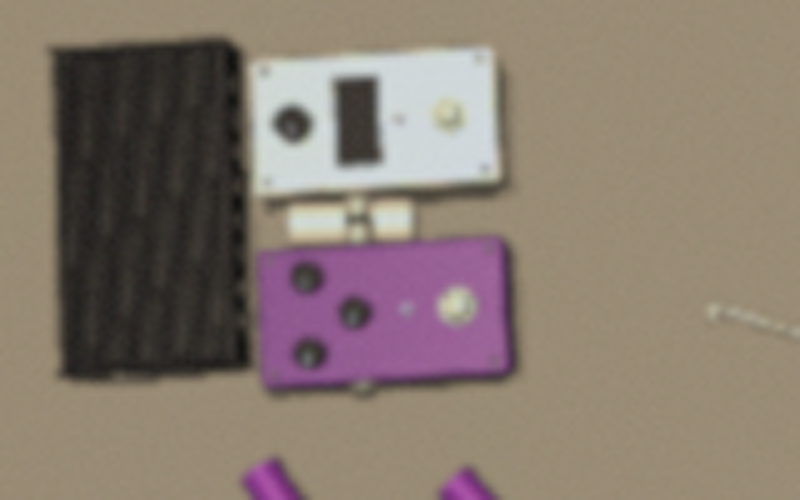

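View pics/c2.png

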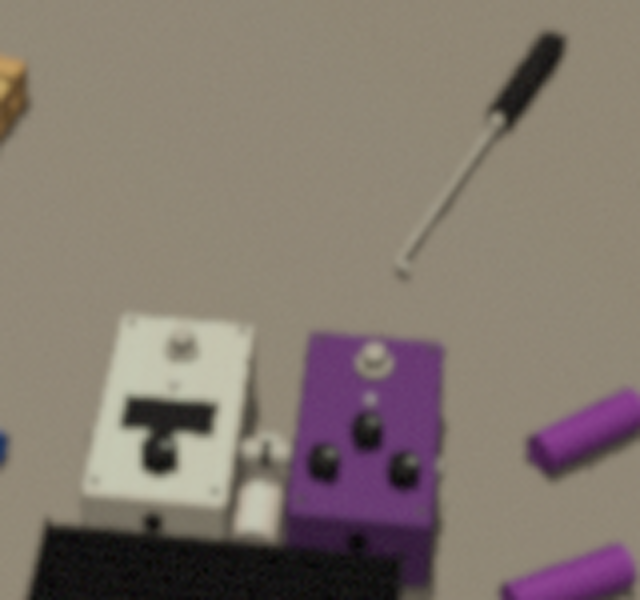

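The crop shows the chrome slide in the gap, spanning top px (227.6..252.4, 264). The coupler crosses it at px 241. The hook tip is at top (312,282), bent toward the base (-x). Next I'll measure from both views.

```bash
python3 - <<'E'
from h import *
F={'top':load('top'),'side':load('side')}
uu,vv=np.meshgrid(np.arange(640),np.arange(480)); UV=np.c_[uu.ravel(),vv.ravel()]
box={'top':dict(ped=(215,225,280,305),pick=(305,275,410,318),tin=(412,235,466,286)),
     'side':dict(ped=(285,265,385,345),pick=(362,198,418,270),tin=(340,155,390,198))}
for n,f in F.items():
    P=world(f,UV).reshape(480,640,3); img=f['img'].astype(int)
    def sel(b): m=np.zeros((480,640),bool); x0,y0,x1,y1=box[n][b]; m[y0:y1,x0:x1]=1; return m
    print(n,'table z',np.median(P[sel('pick')][:,2]))
    Z=P[...,2]
    m=sel('ped')&(Z>43)&(Z<53)
    if n=='top': m&=(UV[:,0].reshape(480,640)>=220)
    q=P[m][:,:2].astype(np.float32); rect=cv2.minAreaRect(q)
    print('pedals',rect,'z',np.median(Z[m]))
    m=sel('pick')&(img.sum(2)<170)
    q=P[m]; c=q.mean(0); u,s,vt=np.linalg.svd((q-c)[:,:2],full_matrices=False); t=(q-c)[:,:2]@vt[0]
    print('handle',m.sum(),c,vt[0],t.min(),t.max(),'zmax',np.percentile(q[:,2],[10,50,90]))
    m=sel('tin')&(Z>24)&(Z<42); q=P[m]; 
    if len(q)>10:
        A=np.c_[2*q[:,:2],np.ones(len(q))]; s=np.linalg.lstsq(A,(q[:,:2]**2).sum(1),rcond=None)[0]; print('tin',s[:2],np.sqrt(s[2]+s[:2]@s[:2]),len(q),np.percentile(q[:,2],95))
f,g=F['top'],F['side']
print('slide ends top(z~18)',onz(f,[[227.6,264],[252.4,264]],19), 'coupler',world(f,[[241,264]]))
print('slide depth',world(f,[[230,264],[234,264],[246,264],[249,264],[252,264]]))
print('tip tri',tri(f,[312.3,282.5],g,[370.8,262.8]),'onz',onz(f,[[312.3,282.5]],7),onz(g,[[370.8,262.8]],7))
# pedal corners top view, z=48
cr=np.array([[252,62],[493,48],[500,182],[262,195],[260,252],[508,238],[515,376],[268,390]])/5+[170,220]
print('corners',onz(f,cr,48).round(1))
E
```

```text
top table z -0.37673080079730425
pedals ((559.3465576171875, 136.65188598632812), (158.1469268798828, 118.3131103515625), 2.268167495727539) z 47.54292660659837
handle 88 [ 449.36389796 -205.57162987   12.89277435] [-0.27915774 -0.96024526] -49.85274399809593 30.43716100906549 zmax [10.26852577 12.74692684 15.90855977]
tin [ 554.04305376 -336.54908923] 48.637143525802415 170 34.25249023352243
side table z 0.2182276519627635
pedals ((559.2435302734375, 164.53753662109375), (162.718505859375, 177.8127899169922), 2.391968011856079) z 47.842935839156894
handle 140 [ 451.428383   -171.58379678   29.09432114] [-0.02425806 -0.99970573] -1002.245225245906 69.93167779944083 zmax [ 9.61105116 13.6744877  15.70723519]
tin [ 552.04630293 -336.16574684] 48.94228937860501 244 33.484011323239145
slide ends top(z~18) [[559.88965755 183.87246749  19.        ]
 [558.28084411 123.23424609  19.        ]] coupler [[556.90646068 147.83242767  39.97230996]]
slide depth [[5.59710573e+02 1.77967330e+02 1.92312707e+01]
 [5.59183271e+02 1.67739083e+02 2.18787304e+01]
 [5.58550047e+02 1.38681306e+02 2.04537167e+01]
 [5.58378162e+02 1.31382784e+02 2.02291551e+01]
 [5.60163262e+02 1.26675100e+02 4.66481357e-01]]
tip tri (array([508.80477239, -22.48184483,   2.39567907]), np.float64(2.28197274337819)) onz [[509.68893995 -22.49628358   7.        ]] [[507.43116903 -17.24646265   7.        ]]
corners [[633.9 195.8  48. ]
 [637.8  79.8  48. ]
 [572.5  77.2  48. ]
 [569.3 190.9  48. ]
 [542.  191.8  48. ]
 [545.5  73.7  48. ]
 [479.9  71.2  48. ]
 [476.5 187.8  48. ]]
```

```bash
python3 - <<'E'
from h import *
for n,b,T in (('top',(360,290,410,315),0),('side',(385,200,415,232),0)):
    f=load(n); x0,y0,x1,y1=b; im=f['img'][y0:y1,x0:x1].astype(int).sum(2)
    for th in (170,220):
        v,u=np.nonzero(im<th); P=onz(f,np.c_[u+x0,v+y0],12)[:,:2]
        k,s,w=0,0,0; c,(l,h),a=cv2.minAreaRect(P.astype(np.float32)); vx,vy,cx,cy=cv2.fitLine(P.astype(np.float32),cv2.DIST_HUBER,0,.01,.01).ravel()
        t=(P-[cx,cy])@[vx,vy]; o=(P-[cx,cy])@[-vy,vx]
        print(n,th,len(u),np.round(c,1),round(l,1),round(h,1),'yaw',np.degrees(np.arctan2(vy,vx)),'mid',np.array([cx,cy])+np.array([vx,vy])*(t.min()+t.max())/2,np.ptp(t),np.ptp(o))
s=r.sense();print(s['eef_pos'],s['tcp_rot'])
E
```

```text
top 170 88 [ 452.3 -196.7] 80.5 11.3 yaw 74.29708 mid [ 451.63190979 -196.49385763] 80.50123084571005 11.73936734456705
top 220 194 [ 453.4 -196.9] 85.4 13.8 yaw 71.776245 mid [ 453.55017805 -196.94222238] 85.41279651757222 13.813130438201483
side 170 140 [ 451.  -194.2] 89.1 16.0 yaw 73.67677 mid [ 451.13935818 -194.2113021 ] 89.33999167005044 17.05010619359838
side 220 172 [ 451.7 -192.7] 94.8 18.7 yaw 73.7705 mid [ 451.57549869 -192.53028883] 94.89092145109356 19.977395389496067
[255.1455558  570.07084807 230.63963767] [-3.14034394e+00 -1.53798506e-05  2.72075358e+00]
```

```bash
cat >> h.py <<'E'
from scipy.spatial.transform import Rotation as Ro
def go(p,yaw,tilt=None):
    s=r.sense(); R0=Ro.from_euler('xyz',s['tcp_rot']); R1=Ro.from_euler('xyz',[np.pi,0,np.radians(yaw)])
    print('clk',round(s['clock'],2),'pos',s['eef_pos'].round(1),'yaw',np.degrees(s['tcp_rot']).round(2),'op',round(s['opening'],3),'gf',round(s['grasp_force'],1),'F',s['contact_force'].round(1))
    print('turn',np.degrees((R0.inv()*R1).as_rotvec()).round(2),'shift m',((R0.inv().apply(np.array(p)-s['eef_pos']))/1000).round(4))
E
python3 -c "
from h import *
go([455.5,-186,120],72)"
```

```text
clk 0.1 pos [255.1 570.1 230.6] yaw [-179.93   -0.    155.89] op 0.999 gf 0.0 F [0.9 0.5 0.4]
turn [-6.000e-02  5.000e-02  8.389e+01] shift m [-0.4917 -0.6081  0.1114]
```

```bash
R='x'; python3 -m creep '0 0 84 -0.492 -0.608 0.111 100;0 0 84 -0.492 -0.608 0.111 100;0 0 84 -0.492 -0.608 0.111 100;0 0 84 -0.492 -0.608 0.111 100;0 0 84 -0.492 -0.608 0.111 100;0 0 84 -0.492 -0.608 0.111 100;0 0 84 -0.492 -0.608 0.111 100;0 0 84 -0.492 -0.608 0.111 100' 60; python3 -c "
from h import *
go([455.5,-186,120],72)"
```

```text
clock: 1.1
eef_pos: [382.5, 90.2, 160.9]
tcp_rot: [3.141, -0.0, 1.25]
contact_force: [2.1, 1.0, -1.1]
opening: 0.604
grasp_force: 0.0
clk 1.1 pos [382.5  90.2 160.9] yaw [ 1.7997e+02 -2.0000e-02  7.1600e+01] op 0.604 gf 0.0 F [ 2.1  1.  -1.1]
turn [ 0.04 -0.02 -0.4 ] shift m [-0.239   0.1564  0.0409]
```

```bash
python3 -m creep '0 0 0 -0.239 0.156 0.041 130;0 0 0 -0.239 0.156 0.041 130;0 0 0 -0.239 0.156 0.041 130;0 0 0 -0.239 0.156 0.041 130;0 0 0 -0.239 0.156 0.041 130;0 0 0 -0.239 0.156 0.041 130;0 0 0 -0.239 0.156 0.041 130'; python3 - <<'E'
from h import *
go([455.5,-186,4],72)
f=grab('top');g=grab('side')
a=cv2.resize(f['img'][240:340,280:440],None,fx=3,fy=3,interpolation=cv2.INTER_CUBIC)
b=cv2.resize(g['img'][180:280,330:490],None,fx=3,fy=3,interpolation=cv2.INTER_CUBIC)
cv2.imwrite('pics/g1.png',np.vstack([a,b])[...,::-1])
E
```

```text
clock: 1.98
eef_pos: [455.6, -183.0, 119.7]
tcp_rot: [-3.14, -0.0, 1.254]
contact_force: [0.3, -0.5, 0.3]
opening: 0.49
grasp_force: 0.0
clk 1.98 pos [ 455.6 -183.   119.7] yaw [-1.7992e+02 -2.0000e-02  7.1860e+01] op 0.49 gf 0.0 F [ 0.3 -0.5  0.3]
turn [-0.08 -0.02 -0.14] shift m [-0.0029  0.001   0.1157]
```

View pics/g1.png

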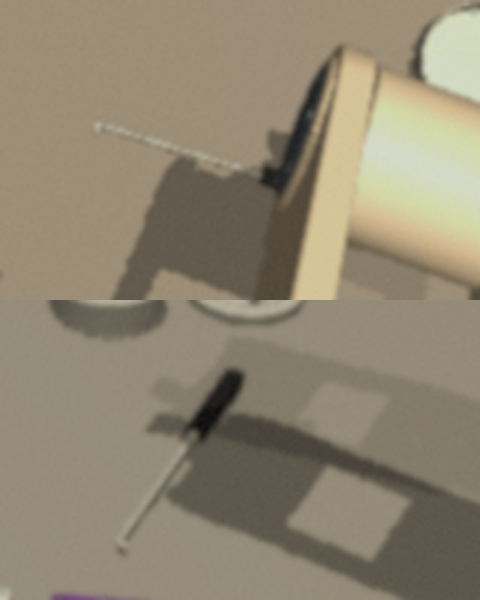

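The pick lies undisturbed: tip at top (313,282), handle clear in the side view at (402,215), and the gripper above it out of the crop. I'll descend and close.

```bash
python3 -m creep '0 0 0 -0.003 0.001 0.05 130;0 0 0 -0.003 0.001 0.095 130;0 0 0 -0.003 0.001 0.115 130;0 0 0 -0.003 0.001 0.115 130;0 0 0 -0.003 0.001 0.115 255;0 0 0 -0.003 0.001 0.115 255;0 0 0 -0.003 0.001 0.115 255;0 0 0 -0.003 0.001 0.115 255' 70; python3 -m creep '0 0 0 0 0 0 255;0 0 0 0 0 0 255'
```

```text
clock: 3.08
eef_pos: [457.3, -186.8, 6.5]
tcp_rot: [3.139, -0.0, 1.255]
contact_force: [-0.8, 3.0, 6.8]
opening: 0.161
grasp_force: 69.2
clock: 3.32
eef_pos: [457.3, -186.8, 6.5]
tcp_rot: [3.139, -0.0, 1.255]
contact_force: [-0.1, 3.5, 7.0]
opening: 0.16
grasp_force: 69.2
```

```bash
python3 -m creep '0 0 0 0 0 -0.03 255;0 0 0 0 0 -0.03 255'; python3 -c "
from h import *
go([570,-135,36],92.1)"
```

```text
clock: 3.58
eef_pos: [458.1, -187.5, 37.3]
tcp_rot: [3.137, 0.0, 1.255]
contact_force: [-0.1, 0.3, 0.4]
opening: 0.158
grasp_force: 68.5
clk 3.58 pos [ 458.1 -187.5   37.3] yaw [1.7972e+02 2.0000e-02 7.1900e+01] op 0.158 gf 68.5 F [-0.1  0.3  0.4]
turn [  0.27   0.07 -20.2 ] shift m [0.0847 0.09   0.0018]
```

```bash
python3 -m creep '0.3 0 -7 0.028 0.03 0 255;0.3 0 -14 0.056 0.06 0 255;0.3 0 -20.2 0.085 0.09 0 255;0.3 0 -20.2 0.085 0.09 0 255;0.3 0 -20.2 0.085 0.09 0 255'; python3 - <<'E'
from h import *
go([570,-135,36],92.1)
f=grab('top');g=grab('side')
a=cv2.resize(f['img'][235:295,215:335],None,fx=5,fy=5,interpolation=cv2.INTER_CUBIC)
b=cv2.resize(g['img'][180:340,300:430],None,fx=3,fy=3,interpolation=cv2.INTER_CUBIC)
c=np.zeros((max(a.shape[0],b.shape[0]),a.shape[1],3),np.uint8);
cv2.imwrite('pics/p_top.png',a[...,::-1]);cv2.imwrite('pics/p_side.png',b[...,::-1])
E
```

```text
clock: 4.2
eef_pos: [567.2, -133.8, 34.5]
tcp_rot: [-3.135, -0.001, 1.607]
contact_force: [-0.3, -0.5, -1.5]
opening: 0.158
grasp_force: 68.6
clk 4.2 pos [ 567.2 -133.8   34.5] yaw [-1.7962e+02 -7.0000e-02  9.2060e+01] op 0.158 gf 68.6 F [-0.3 -0.5 -1.5]
turn [-0.37 -0.07 -0.04] shift m [-0.0013  0.0027 -0.0015]
```

View pics/p_top.png

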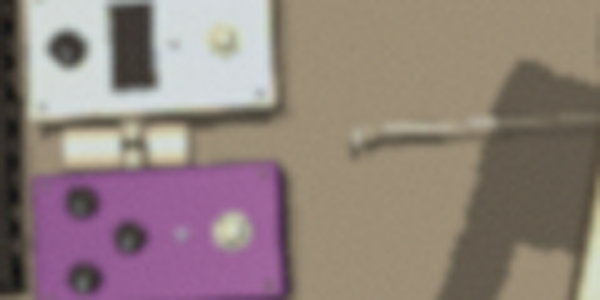

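View pics/p_side.png

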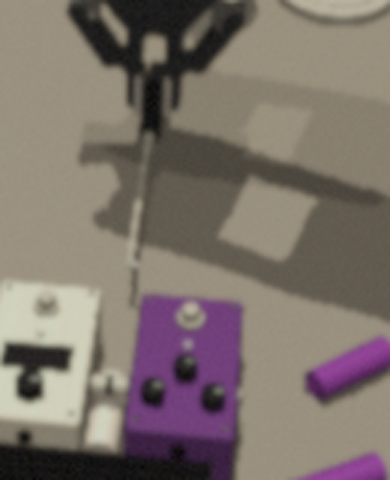

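Top shows the hook bend at (286.4,262), its end at (286,265) and the shank at (331,258.6). Side shows the hook at (344,281) and the shank start at (350.7,225). I'll compute the pick's pose from these.

```bash
python3 - <<'E'
from h import *
f=load('top');g=load('side')
def ridge(f,b,axis,sign=1,w=1):
    """bright shank centreline sub-pixel, per column(axis=1)/row"""
    x0,y0,x1,y1=b; im=f['img'][y0:y1,x0:x1].astype(float).sum(2)
    if axis==0: im=im.T
    out=[]
    for i in range(im.shape[1]):
        c=im[:,i]-np.median(im[:,i]); c=abs(c); c[c<0.4*c.max()]=0
        k=c.argmax(); s=slice(max(k-2,0),k+3); out.append((i,(np.arange(len(c))[s]*c[s]).sum()/c[s].sum(),c.max()))
    o=np.array(out); p=np.c_[o[:,0]+x0,o[:,1]+y0] if axis==1 else np.c_[o[:,1]+x0,o[:,0]+y0]
    return p,o[:,2]
pt,wt=ridge(f,(288,252,313,270),1)
ps,ws=ridge(g,(335,228,358,280),0)
print(pt[::3].round(1).tolist()); print(ps[::5].round(1).tolist())
# fit lines
kt=np.polyfit(pt[:,0],pt[:,1],1); 
med=np.median; 
m=np.ones(len(ps),bool)
for _ in range(4):
    ks=np.polyfit(ps[m,1],ps[m,0],1); m=abs(np.polyval(ks,ps[:,1])-ps[:,0])<0.8
m=np.ones(len(pt),bool)
for _ in range(4):
    kt=np.polyfit(pt[m,0],pt[m,1],1); m=abs(np.polyval(kt,pt[:,0])-pt[:,1])<0.6
A=[[x,np.polyval(kt,x)] for x in (286.4,325)]
o,d=ray(f,A); n1=np.cross(d[0],d[1])
B=[[np.polyval(ks,y),y] for y in (280,225)]
o2,e=ray(g,B)
for i in range(2): print('line pt from side',o2+e[i]*(n1@(o-o2))/(n1@e[i]))
n2=np.cross(e[0],e[1]); u=np.cross(n1,n2);u/=np.linalg.norm(u);u*=np.sign(u[1]); print('dir',u,'yaw',np.degrees(np.arctan2(u[1],u[0])),'pitch',np.degrees(np.arcsin(u[2])))
for i in range(2): print('line pt from top',o+d[i]*(n2@(o2-o))/(n2@d[i]))
print('tri hook',tri(f,[286.2,264],g,[344.0,280.7]))
print(world(f,[[308,260]]))
E
```

```text
[[288.0, 263.9], [291.0, 262.9], [294.0, 262.8], [297.0, 261.9], [300.0, 261.9], [303.0, 261.9], [306.0, 261.9], [309.0, 262.0], [312.0, 258.9]]
[[353.2, 228.0], [335.8, 233.0], [336.4, 238.0], [335.9, 243.0], [345.4, 248.0], [344.5, 253.0], [343.9, 258.0], [356.2, 263.0], [343.3, 268.0], [344.2, 273.0], [338.0, 278.0]]
line pt from side [526.08866853 307.69733106 260.9462611 ]
line pt from side [ 390.1765428  1462.41045487 1258.93538362]
dir [-0.08870051  0.75360193  0.65131894] yaw 96.71294570602137 pitch 40.64111804344592
line pt from top [557.67899801  39.305031    28.98163673]
line pt from top [569.02835765 -57.11943779 -54.35557406]
tri hook (array([557.13882029,  41.356363  ,   2.58797418]), np.float64(1.1116780203866934))
[[562.99253504 -13.4869234   33.7023663 ]]
```

```bash
cat >> h.py <<'E'
def proj(f,P):
    T=np.linalg.inv(np.array(f['world_from_camera'])); c=np.atleast_2d(P)@T[:3,:3].T+T[:3,3]
    q=np.c_[c[:,0],-c[:,1],-c[:,2]]
    return cv2.projectPoints(q,np.zeros(3),np.zeros(3),np.array(f['K'],float),np.array(f['D'],float))[0][:,0]
E
python3 - <<'E'
from h import *
f=load('top');g=load('side')
for uv in ([286.4,262],[286,265.4],[305,260.6],[331,258.6]):
    for z in (0,15,35): p=onz(f,[uv],z); print(uv,z,p.round(1),proj(g,p).round(1))
for n,im in(('top',f),('side',g)):
    uu,vv=np.meshgrid(np.arange(640),np.arange(480)); UV=np.c_[uu.ravel(),vv.ravel()]; P=world(im,UV).reshape(480,640,3)
    m=(P[...,2]>12)&(P[...,2]<50)&(P[...,1]<70)&(P[...,1]>-90)&(P[...,0]>530)&(P[...,0]<600)
    v,u=np.nonzero(m); q=P[m]; print(n,len(q)); 
    i=np.argsort(q[:,1]); print(np.c_[u,v,q][i][::max(1,len(q)//16)].round(1))
E
```

```text
[286.4, 262] 0 [[563.   40.9   0. ]] [[340.9 281.1]]
[286.4, 262] 15 [[561.4  40.1  15. ]] [[341.9 275.6]]
[286.4, 262] 35 [[559.4  38.9  35. ]] [[343.2 268. ]]
[286, 265.4] 0 [[554.5  42.1   0. ]] [[345. 282.]]
[286, 265.4] 15 [[553.   41.2  15. ]] [[345.9 276.4]]
[286, 265.4] 35 [[551.1  40.   35. ]] [[347.2 268.9]]
[305, 260.6] 0 [[565.2  -5.6   0. ]] [[342.9 265.9]]
[305, 260.6] 15 [[563.7  -5.9  15. ]] [[343.8 260.6]]
[305, 260.6] 35 [[561.6  -6.2  35. ]] [[345.1 253.4]]
[331, 258.6] 0 [[568.6 -70.8   0. ]] [[345.4 246.2]]
[331, 258.6] 15 [[567.  -70.2  15. ]] [[346.2 241.2]]
[331, 258.6] 35 [[564.8 -69.4  35. ]] [[347.4 234.4]]
top 86
[[334.  258.  566.  -76.7  35.7]
 [330.  259.  563.6 -66.9  37.4]
 [328.  259.  563.9 -62.1  36.1]
 [325.  258.  566.5 -54.8  36.6]
 [323.  259.  564.3 -50.   35.1]
 [320.  259.  564.5 -42.7  35.2]
 [315.  259.  564.7 -30.5  36.7]
 [312.  260.  562.6 -23.2  35. ]
 [309.  259.  565.3 -16.   34.2]
 [307.  260.  562.8 -11.1  36.4]
 [304.  259.  565.4  -3.9  36.7]
 [301.  260.  563.5   3.5  32.9]
 [296.  260.  563.4  15.5  36.9]
 [294.  261.  561.6  2
[... 438 characters left out ...]
01]
 [ 3.460e+02  2.410e+02  5.647e+02 -4.440e+01  3.690e+01]
 [ 3.470e+02  2.440e+02  5.615e+02 -3.690e+01  3.520e+01]
 [ 3.460e+02  2.460e+02  5.626e+02 -2.890e+01  3.620e+01]
 [ 3.460e+02  2.490e+02  5.615e+02 -2.020e+01  3.530e+01]
 [ 3.450e+02  2.520e+02  5.621e+02 -8.700e+00  3.680e+01]
 [ 3.440e+02  2.540e+02  5.630e+02  5.000e-01  3.900e+01]
 [ 3.440e+02  2.560e+02  5.624e+02  4.700e+00  3.720e+01]
 [ 3.440e+02  2.580e+02  5.613e+02  1.340e+01  3.940e+01]
 [ 3.440e+02  2.620e+02  5.602e+02  2.010e+01  3.460e+01]
 [ 3.440e+02  2.640e+02  5.595e+02  2.590e+01  3.440e+01]
 [ 3.420e+02  2.670e+02  5.620e+02  3.740e+01  3.610e+01]
 [ 3.460e+02  2.680e+02  5.535e+02  4.100e+01  3.790e+01]]
```

```bash
cat >> h.py <<'E'
def cloud(f):
    uu,vv=np.meshgrid(np.arange(640),np.arange(480)); P=world(f,np.c_[uu.ravel(),vv.ravel()]); return P[f['range_z'].ravel()>0]
def shank(f,y0,y1,z0,z1,xr=(530,600)):
    P=cloud(f); q=P[(P[:,2]>z0)&(P[:,2]<z1)&(P[:,1]>y0)&(P[:,1]<y1)&(P[:,0]>xr[0])&(P[:,0]<xr[1])]; 
    k=np.polyfit(q[:,1],q[:,0],1); kz=np.polyfit(q[:,1],q[:,2],1); return q,k,kz
E
python3 - <<'E'
from h import *
for n in('top','side'):
    f=load(n); q,k,kz=shank(f,-80,30,25,50); ym=q[:,1].max()
    print(n,'shank x at y=30',np.polyval(k,30),'at -80',np.polyval(k,-80),'yaw',90-np.degrees(np.arctan(k[0])),'z',np.polyval(kz,[-80,30]))
    P=cloud(f); 
    m=(P[:,0]>540)&(P[:,0]<578)&(P[:,1]>80)&(P[:,1]<188)&(P[:,2]>14)&(P[:,2]<25); q=P[m]
    print('slide',len(q),'y',np.percentile(q[:,1],[0,3,97,100]),'x by y', [(y,q[abs(q[:,1]-y)<8][:,0].mean().round(1),q[abs(q[:,1]-y)<8][:,2].mean().round(1),(abs(q[:,1]-y)<8).sum()) for y in (125,132,140,165,175)])
    m=(P[:,2]>44)&(P[:,2]<52)&(P[:,1]>85)&(P[:,1]<185)
    for y in (90,105,120,170,180):
        t=P[m&(abs(P[:,1]-y)<5)]; a=t[(t[:,0]<557)][:,0]; b=t[(t[:,0]>557)][:,0]; print(y,np.percentile(a,[2,98]).round(1),np.percentile(b,[2,98]).round(1))
E
```

```text
top shank x at y=30 562.5413879901682 at -80 565.9203869400274 yaw 91.75946834966874 z [36.47476409 35.65895815]
slide 164 y [ 80.35350539 111.99465336 181.23995071 183.43987584] x by y [(125, np.float64(561.5), np.float64(19.7), np.int64(30)), (132, np.float64(560.2), np.float64(19.0), np.int64(50)), (140, np.float64(560.1), np.float64(18.5), np.int64(39)), (165, np.float64(560.5), np.float64(19.6), np.int64(56)), (175, np.float64(559.2), np.float64(19.5), np.int64(52))]
90 [483.3 547.4] [576.3 637.5]
105 [483.7 545.4] [574.5 637.4]
120 [482.2 545.8] [574.7 637.7]
170 [480.7 544.4] [572.8 634.7]
180 [481.  542.7] [571.4 634.6]
side shank x at y=30 560.8615106869386 at -80 564.284254231958 yaw 91.78223186949737 z [36.51386579 36.23096844]
slide 202 y [ 82.15142738 118.14252256 184.13041286 186.03245248] x by y [(125, np.float64(561.8), np.float64(20.2), np.int64(12)), (132, np.float64(557.8), np.float64(19.9), np.int64(8)), (140, np.float64(557.2), np.float64(18.6), np.int64(16)), (165, np.float64(558.9), np.float64(19.3), np.int64(71)), (175, np.float64(558.9), np.float64(19.3), np.int64(75))]
90 [482.1 544.9] [574.  637.1]
105 [480.9 544.1] [574.1 636. ]
120 [482.1 544.4] [574.  636.3]
170 [479.1 542. ] [571.1 633.6]
180 [478.4 541.9] [570.2 633.6]
```

```bash
python3 -c "
from h import *
go([571.8,-133.8,10.5],92.0)"
```

```text
clk 4.3 pos [ 566.9 -134.3   34.7] yaw [-1.7963e+02 -7.0000e-02  9.2020e+01] op 0.154 gf 68.6 F [ 0.2  0.4 -0.2]
turn [-0.37 -0.07  0.02] shift m [0.0003 0.0051 0.0241]
```

```bash
python3 -m creep '-0.2 0 0 0 0.0048 0.012 255;-0.3 0 0 0 0.005 0.024 255;-0.3 0 0 0 0.005 0.024 255;-0.3 0 0 0 0.005 0.024 255'; python3 - <<'E'
from h import *
go([571.8-.035*66,-133.8+66,10.5],92.0)
for n in('top','side'):
    f=grab(n); q,k,kz=shank(f,-80,30,6,25); ym=q[:,1].max()
    print(n,'shank x at y=30',np.polyval(k,30),'at -80',np.polyval(k,-80),'yaw',90-np.degrees(np.arctan(k[0])),'z',np.polyval(kz,[-80,30]))
E
```

```text
clock: 4.8
eef_pos: [572.9, -133.8, 10.7]
tcp_rot: [-3.141, -0.001, 1.607]
contact_force: [0.3, 0.0, -0.2]
opening: 0.159
grasp_force: 68.6
clk 4.8 pos [ 572.9 -133.8   10.7] yaw [-1.7997e+02 -6.0000e-02  9.2080e+01] op 0.159 gf 68.6 F [ 0.3  0.  -0.2]
turn [-0.03 -0.06  0.08] shift m [ 0.0661 -0.0011  0.0003]
top shank x at y=30 567.7120938499426 at -80 571.9762926530916 yaw 92.21998472376934 z [12.31866647 11.54386098]
side shank x at y=30 567.0762428998854 at -80 570.4646908167965 yaw 91.764385387234 z [13.50033444 12.69283406]
```

```bash
python3 -m creep '0 0 0 0.015 -0.0006 0 255;0 0 0 0.03 -0.0006 0 255;0 0 0 0.045 -0.0006 0 255;0 0 0 0.06 -0.0006 0 255;0 0 0 0.07 -0.0006 0 255;0 0 0 0.078 -0.0006 0 255;0 0 0 0.078 -0.0006 0 255;0 0 0 0.078 -0.0006 0 255'; python3 - <<'E'
from h import *
go([571.8-.035*152,-133.8+152,10.5],92.0)
for n in('top','side'):
    f=grab(n); P=cloud(f)
    q=P[(abs(P[:,0]-562)<11)&(P[:,1]>85)&(P[:,1]<122)&(P[:,2]>7)&(P[:,2]<20)]
    print(n,len(q)); print(q[np.argsort(q[:,1])][::max(1,len(q)//10)].round(1))
    q,k,kz=shank(f,0,75,6,25); print(np.polyval(k,[0,75,155]),np.polyval(kz,[0,75,155]))
E
```

```text
clock: 5.9
eef_pos: [569.8, -56.1, 11.1]
tcp_rot: [3.141, -0.001, 1.607]
contact_force: [0.8, 0.4, -1.5]
opening: 0.161
grasp_force: 68.6
clk 5.9 pos [569.8 -56.1  11.1] yaw [ 1.7999e+02 -5.0000e-02  9.2080e+01] op 0.161 gf 68.6 F [ 0.8  0.4 -1.5]
turn [ 0.01 -0.05  0.08] shift m [ 0.0744 -0.0006  0.0006]
top 25
[[565.3  85.6  12.8]
 [565.3  90.4  13.9]
 [565.4  95.2  14.5]
 [565.7 100.3  13. ]
 [563.7 103.2   9.3]
 [563.8 105.8   8.6]
 [563.4 107.7  13.2]
 [565.9 110.1  13.4]
 [564.  113.2   8.4]
 [566.3 115.4  10.9]
 [559.2 115.8   7.7]
 [563.7 117.7  12.4]
 [559.1 118.2   8.7]]
[569.41356167 565.55102721 561.43099044] [13.29812672 13.76443695 14.26183453]
side 37
[[572.9  85.1  13.3]
 [562.5  88.1  12.4]
 [564.1  90.7  12. ]
 [563.3  96.5  15.1]
 [572.8  99.   16. ]
 [572.6 100.1   8.8]
 [572.4 101.9  16.3]
 [565.9 105.3  12.5]
 [565.1 110.4  12.3]
 [562.9 112.7  15. ]
 [564.3 116.   12.6]
 [562.3 116.6  13.5]
 [571.5 120.   12.7]]
[566.89637492 564.91366601 562.79877651] [13.99551712 12.75228451 11.42616973]
```

```bash
python3 -m creep '0 0 0 0.008 0 0.0004 255;0 0 0 0.015 0 0.0004 255;0 0 0 0.023 0 0.0004 255;0 0 0 0.03 0 0.0004 255;0 0 0 0.03 0 0.0004 255;0 0 0 0.03 0 0.0004 255'; python3 - <<'E'
from h import *
go([571.8-.035*152,-133.8+152,10.5],92.0)
for n in('top','side'):
    f=grab(n); P=cloud(f); m=(P[:,0]>545)&(P[:,0]<572)&(P[:,1]>170)&(P[:,1]<200)&(P[:,2]>12)&(P[:,2]<25); print(n,m.sum(),np.percentile(P[m][:,1],[50,90,97,100]))
E
```

```text
clock: 6.75
eef_pos: [568.7, -25.8, 10.7]
tcp_rot: [3.141, -0.001, 1.608]
contact_force: [-0.4, 0.0, -1.7]
opening: 0.156
grasp_force: 68.6
clk 6.75 pos [568.7 -25.8  10.7] yaw [ 1.7999e+02 -5.0000e-02  9.2110e+01] op 0.156 gf 68.6 F [-0.4  0.  -1.7]
turn [ 0.01 -0.05  0.11] shift m [ 0.0441 -0.0006  0.0003]
top 53 [177.64532481 183.3799618  189.25730456 193.1443205 ]
side 75 [178.19637122 183.85365205 184.75524604 185.61669016]
```

```bash
python3 -m creep '0 0 0 0.01 -0.0003 0 255;0 0 0 0.02 -0.0003 0 255;0 0 0 0.03 -0.0003 0 255;0 0 0 0.038 -0.0003 0 255;0 0 0 0.0455 -0.0003 0 255;0 0 0 0.0455 -0.0003 0 255;0 0 0 0.0455 -0.0003 0 255'; python3 - <<'E'
from h import *
go([571.8-.035*152,-133.8+152,10.5],92.0)
for n in('top','side'):
    f=grab(n); P=cloud(f); m=(P[:,0]>545)&(P[:,0]<572)&(P[:,1]>170)&(P[:,1]<200)&(P[:,2]>7)&(P[:,2]<25); q=P[m]; print(n,m.sum(),np.percentile(q[:,1],[50,90,97,100])); print(q[q[:,1]>182].round(1))
E
```

```text
clock: 7.72
eef_pos: [566.7, 19.5, 10.7]
tcp_rot: [3.142, -0.001, 1.607]
contact_force: [-0.6, -1.1, -0.9]
opening: 0.156
grasp_force: 68.6
clk 7.72 pos [566.7  19.5  10.7] yaw [ 1.7999e+02 -5.0000e-02  9.2100e+01] op 0.156 gf 68.6 F [-0.6 -1.1 -0.9]
turn [ 0.01 -0.05  0.1 ] shift m [-0.0013 -0.0002  0.0002]
top 66 [178.76188809 191.36019134 193.38940587 194.38324482]
[[570.3 193.3  16. ]
 [570.1 190.5  17.5]
 [570.6 189.   12.5]
 [570.7 187.   10.4]
 [570.7 184.6   9.8]
 [567.4 183.1  17.9]
 [563.6 192.3   8.3]
 [563.3 189.4  10.4]
 [562.8 186.1  14.9]
 [562.6 183.3  16.6]
 [561.  194.4  10.1]
 [560.5 191.   14.8]
 [560.6 188.8  13.4]
 [560.5 186.4  13.3]
 [559.8 182.7  19.9]
 [558.  193.4  15.3]
 [558.5 191.9  10.2]
 [557.3 182.6  20.5]
 [555.7 193.6  14.3]
 [555.9 191.7  11.3]
 [555.2 183.4  16.2]
 [553.  183.9  13.6]
 [550.7 184.2  11.7]]
side 82 [178.80177705 183.43566961 185.0390515  193.70315696]
[[561.9 183.2  22.1]
 [558.3 182.5  22. ]
 [565.7 182.3  17.7]
 [563.8 182.7  18.4]
 [561.4 186.7  23.5]
 [560.1 182.8  19.2]
 [558.  184.8  21.9]
 [556.3 183.4  20.6]
 [569.4 182.4  14.4]
 [567.6 182.1  14.3]
 [565.5 183.4  16.3]
 [554.5 183.2  18. ]
 [552.5 184.3  19.7]
 [550.9 182.2  17.6]
 [569.4 193.7  24.4]
 [569.3 182.5  11.7]
 [567.2 184.5  14.5]
 [561.9 182.9  13.6]
 [550.9 182.2  14.8]
 [548.9 183.   16.1]
 [561.6 184.8  13. ]
 [559.7 185.2  13.9]
 [548.7 184.4  15. ]]
```

```bash
python3 -m creep '0 0 0 0 -0.004 0 255;0 0 0 0 -0.007 0 255;0 0 0 -0.005 -0.007 0 255;0 0 0 -0.012 -0.007 0 255;0 0 0 -0.018 -0.007 0 255;0 0 0 -0.018 -0.007 0 255'; python3 - <<'E'
from h import *
go([571.8-.035*152,-133.8+152,10.5],92.0)
for n in('top','side'):
    f=grab(n); P=cloud(f); m=(P[:,0]>545)&(P[:,0]<572)&(P[:,1]>85)&(P[:,1]<200)&(P[:,2]>14.5)&(P[:,2]<25); q=P[m]; print(n,m.sum(),np.percentile(q[:,1],[0,3,6,10,90,97,100])) 
E
```

```text
clock: 8.57
eef_pos: [560.5, 0.7, 10.7]
tcp_rot: [3.141, -0.001, 1.607]
contact_force: [0.3, 0.1, -0.8]
opening: 0.161
grasp_force: 68.6
clk 8.57 pos [560.5   0.7  10.7] yaw [ 1.7999e+02 -5.0000e-02  9.2050e+01] op 0.161 gf 68.6 F [ 0.3  0.1 -0.8]
turn [ 0.01 -0.05  0.05] shift m [0.0172 0.0066 0.0003]
top 119 [121.61841055 123.6806076  124.31299171 126.32498216 168.47467284
 170.86433665 193.20689578]
side 191 [ 85.15219175 111.7744753  114.40458833 115.40117044 169.90873187
 172.93248733 192.71401578]
```

```bash
python3 -m creep '0 0 0 -0.007 0 0 255;0 0 0 -0.014 0 0 255;0 0 0 -0.021 0 0 255;0 0 0 -0.028 0 0 255;0 0 0 -0.036 0 0 255;0 0 0 -0.044 0 0 255;0 0 0 -0.052 0 0 255;0 0 0 -0.06 0 0 255'; python3 - <<'E'
from h import *
go([571.8,-75,10.5],92.0)
for n in('top','side'):
    f=grab(n); P=cloud(f); m=(P[:,0]>545)&(P[:,0]<574)&(P[:,1]>30)&(P[:,1]<200)&(P[:,2]>14.5)&(P[:,2]<25); q=P[m]; print(n,m.sum(),np.percentile(q[:,1],[0,3,6,10,90,97,100])) 
E
```

```text
clock: 9.68
eef_pos: [562.6, -59.2, 10.7]
tcp_rot: [3.141, -0.001, 1.607]
contact_force: [-0.3, -0.2, -1.0]
opening: 0.157
grasp_force: 68.6
clk 9.68 pos [562.6 -59.2  10.7] yaw [ 1.7999e+02 -5.0000e-02  9.2090e+01] op 0.157 gf 68.6 F [-0.3 -0.2 -1. ]
turn [ 0.01 -0.05  0.09] shift m [-0.0161  0.0087  0.0002]
top 185 [ 52.80458237  53.27806151  55.64136063  58.14193973 110.93175739
 159.27033136 193.53170592]
side 239 [ 34.62778608  54.49459398  55.57632898  58.58223379 111.4988389
 164.00658866 193.00718244]
```

```bash
python3 -m creep '0 0 0 -0.01 0 0 255;0 0 0 -0.02 0 0 255;0 0 0 -0.03 0 0 255;0 0 0 -0.04 0 0 255;0 0 0 -0.05 0 0 255;0 0 0 -0.06 0 0 255;0 0 0 -0.07 0 0 255;0 0 0 -0.078 0 0 255'; python3 -m creep '0 0 0 0 0 0 255;0 0 0 0 0 0 255'; python3 - <<'E'
from h import *
go([571.8,-75,10.5],92.0)
for n in('top','side'):
    f=grab(n); P=cloud(f); m=(P[:,0]>525)&(P[:,0]<594)&(P[:,1]>-50)&(P[:,1]<68)&(P[:,2]>15)&(P[:,2]<25); q=P[m].astype(np.float32); print(n,m.sum(),cv2.minAreaRect(q[:,:2]),np.median(q,0)) 
E
```

```text
clock: 10.78
eef_pos: [565.4, -137.3, 10.6]
tcp_rot: [3.141, -0.001, 1.607]
contact_force: [0.5, 0.5, -1.3]
opening: 0.16
grasp_force: 68.6
clock: 11.02
eef_pos: [565.3, -136.5, 10.6]
tcp_rot: [3.142, -0.001, 1.607]
contact_force: [0.5, 0.4, -0.6]
opening: 0.16
grasp_force: 68.6
clk 11.03 pos [ 565.3 -136.5   10.6] yaw [ 1.800e+02 -6.000e-02  9.208e+01] op 0.16 gf 68.6 F [ 0.5  0.4 -0.6]
turn [ 0.   -0.06  0.08] shift m [0.0612 0.0087 0.0001]Traceback (most recent call last):
  File "<stdin>", line 4, in <module>
cv2.error: OpenCV(4.12.0) /io/opencv/modules/imgproc/src/convhull.cpp:143: error: (-215:Assertion failed) total >= 0 && (depth == CV_32F || depth == CV_32S) in function 'convexHull'
```

```bash
cat >> h.py <<'E'
def slide(y0,y1,x0=525,x1=594,z0=15,z1=25):
    for n in('top','side'):
        f=grab(n); P=cloud(f); m=(P[:,0]>x0)&(P[:,0]<x1)&(P[:,1]>y0)&(P[:,1]<y1)&(P[:,2]>z0)&(P[:,2]<z1); q=P[m].astype(np.float32).copy()
        print(n,m.sum(),cv2.minAreaRect(np.ascontiguousarray(q[:,:2])) if m.sum()>2 else '',np.median(q,0) if m.any() else '')
E
python3 -c "
from h import *
slide(-55,68)"
```

```text
top 174 ((567.351318359375, -7.413238525390625), (19.8782901763916, 89.16387939453125), 4.708902359008789) [566.69556     3.7740655  18.936773 ]
side 179 ((566.0399780273438, -4.1962890625), (19.458820343017578, 85.13212585449219), 4.602353096008301) [565.2227     4.944421  19.31146 ]
```

```bash
python3 -m creep '0 0 0 0.004 0 0 255;0 0 0 0.007 0 0 255;0 0 0 0.007 0.004 0 255;0 0 0 0.007 0.0085 0 255;0 0 0 0.007 0.0085 0 255;0 0 0 0.007 0.0085 0 255'; python3 - <<'E'
from h import *
go([571.8,-75,10.5],92.0)
slide(-20,50)
for n in('top','side'):
    f=load(n); q,k,kz=shank(f,-85,-32,6,25); print(np.polyval(k,[-80,-30,36]),np.polyval(kz,[-80,-30])-2)
E
```

```text
clock: 11.92
eef_pos: [573.6, -129.3, 10.5]
tcp_rot: [-3.142, -0.001, 1.607]
contact_force: [-0.9, -0.9, -1.0]
opening: 0.154
grasp_force: 68.6
clk 11.93 pos [ 573.6 -129.3   10.5] yaw [-1.800e+02 -5.000e-02  9.209e+01] op 0.154 gf 68.6 F [-0.9 -0.9 -1. ]
turn [-0.   -0.05  0.09] shift m [0.0543 0.0002 0.0001]
top 153 ((566.9844360351562, 7.277881622314453), (20.405588150024414, 52.34241485595703), 2.0175914764404297) [566.7838      6.4025497  19.344944 ]
side 164 ((565.7286987304688, 7.195697784423828), (19.470991134643555, 54.98817443847656), 3.9380087852478027) [565.194      9.020363  19.58712 ]
[573.31411768 570.26298778 566.23549631] [ 8.79091533 11.07790226]
[571.10023104 569.28482228 566.8884827 ] [10.69306218 11.48865717]
```

```bash
python3 -m creep '0 0 0 0 0.0015 0 255;0 0 0 -0.008 0.0015 0 255;0 0 0 -0.016 0.0015 0 255;0 0 0 -0.026 0.0015 0 255;0 0 0 -0.036 0.0015 0 255;0 0 0 -0.046 0.0015 0 255;0 0 0 -0.056 0.0015 0 255;0 0 0 -0.056 0.0015 0 255'; python3 - <<'E'
from h import *
go([571.8,-75,10.5],92.0)
slide(-50,50)
E
```

```text
clock: 13.02
eef_pos: [577.2, -186.0, 10.6]
tcp_rot: [3.141, -0.001, 1.606]
contact_force: [0.2, 0.2, -0.4]
opening: 0.16
grasp_force: 68.6
clk 13.03 pos [ 577.2 -186.    10.6] yaw [ 1.7998e+02 -5.0000e-02  9.2030e+01] op 0.16 gf 68.6 F [ 0.2  0.2 -0.4]
turn [ 0.02 -0.05  0.03] shift m [ 1.111e-01 -1.500e-03  1.000e-04]
top 166 ((567.1359252929688, 3.7750778198242188), (19.341903686523438, 59.618099212646484), 3.7571380138397217) [566.8683      2.5993674  18.826794 ]
side 174 ((565.4605102539062, 3.833770751953125), (19.581188201904297, 62.66304016113281), 3.821446418762207) [565.3111     5.287719  19.38721 ]
```

```bash
python3 -m creep '0 0 0 -0.01 0 0 255;0 0 0 -0.02 0 0 255;0 0 0 -0.032 0 0 255;0 0 0 -0.034 0 0 255;0 0 0 -0.034 0 -0.03 255;0 0 0 -0.034 0 -0.06 255;0 0 0 -0.034 0 -0.06 255'; python3 - <<'E'
from h import *
slide(-50,50)
go([450,-170,40],92.0)
E
```

```text
clock: 14.0
eef_pos: [580.0, -219.8, 72.8]
tcp_rot: [3.138, 0.001, 1.607]
contact_force: [0.7, -0.3, -0.2]
opening: 0.158
grasp_force: 68.6
top 169 ((566.5012817382812, 3.6308650970458984), (19.217445373535156, 59.572811126708984), 4.895561218261719) [566.59766     3.7006266  19.386185 ]
side 174 ((565.6528930664062, 4.536584854125977), (19.568361282348633, 59.35169219970703), 4.821948528289795) [565.61035     5.4549856  19.428474 ]
clk 14.1 pos [ 578.2 -219.2   70.3] yaw [ 1.7999e+02 -5.0000e-02  9.2090e+01] op 0.159 gf 68.6 F [-0.2 -0.1 -1.7]
turn [ 0.01 -0.05  0.09] shift m [ 0.0538 -0.1263  0.0304]
```

```bash
python3 -m creep '0 0 0 0.027 -0.06 0.01 255;0 0 0 0.054 -0.12 0.02 255;0 0 0 0.054 -0.126 0.03 255;0 0 0 0.054 -0.126 0.045 255;0 0 0 0.054 -0.126 0.057 255;0 0 0 0.054 -0.126 0.0615 255;0 0 0 0.054 -0.126 0.0625 255;0 0 0 0.054 -0.126 0.0625 255' 20; python3 -c "
from h import *
go([450,-170,7],92)
for n in('top','side'):
    f=grab(n); q,k,kz=shank(f,-100,-5,3,40,(430,470)); print(np.polyval(k,[-80,-10]),np.polyval(kz,[-80,-10])-2)"
```

```text
clock: 15.1
eef_pos: [450.9, -169.9, 8.1]
tcp_rot: [3.141, -0.001, 1.607]
contact_force: [0.3, -0.4, -0.2]
opening: 0.157
grasp_force: 68.6
clk 15.1 pos [ 450.9 -169.9    8.1] yaw [ 1.7998e+02 -5.0000e-02  9.2090e+01] op 0.157 gf 68.6 F [ 0.3 -0.4 -0.2]
turn [ 0.02 -0.05  0.09] shift m [-0.0001 -0.0009  0.0011]
[450.42588804 448.33687952] [5.63356568 6.16821638]
[448.8811167  446.52882916] [7.56415159 6.46876309]
```

```bash
python3 -m creep '0 0 0 0 0 0.0013 255;0 0 0 0 0 0.0013 255;0 0 0 0 0 0.0013 200;0 0 0 0 0 0.0013 130;0 0 0 0 0 0.0013 130;0 0 0 0 0 0.0013 130;0 0 0 0 0 -0.04 130;0 0 0 0 0 -0.09 130'; python3 -c "
from h import *
for n in('top','side'):
    f=grab(n); q,k,kz=shank(f,-100,-5,3,40,(430,470)); print(np.polyval(k,[-80,-10]),np.polyval(kz,[-80,-10])-2)
go([566.2,4,90],93.8)"
```

```text
clock: 16.2
eef_pos: [449.6, -169.5, 98.3]
tcp_rot: [-3.139, -0.002, 1.607]
contact_force: [0.8, -0.6, 0.5]
opening: 0.492
grasp_force: 0.0
[449.46020154 445.79280047] [5.32544171 3.94806565]
[448.30493384 445.78272195] [5.56557352 6.09465451]
clk 16.3 pos [ 453.4 -170.9  102.4] yaw [1.796e+02 1.100e-01 9.209e+01] op 0.49 gf 0.0 F [0.4 0.6 0.3]
turn [ 0.4   0.12 -1.71] shift m [0.1707 0.119  0.0129]
```

```bash
python3 -m creep '0.4 0 -1.7 0.06 0.04 0 130;0.4 0 -1.7 0.115 0.08 0 130;0.4 0 -1.7 0.171 0.119 0.01 130;0.4 0 -1.7 0.171 0.119 0.013 130;0.4 0 -1.7 0.171 0.119 0.013 130;0.4 0 -1.7 0.171 0.119 0.013 130'; python3 -c "
from h import *
go([566.2,4,5.5],93.8)"
```

```text
clock: 17.05
eef_pos: [562.0, 4.4, 84.8]
tcp_rot: [-3.133, -0.001, 1.637]
contact_force: [0.3, 1.1, 0.3]
opening: 0.49
grasp_force: 0.0
clk 17.05 pos [562.    4.4  84.8] yaw [-1.7952e+02 -4.0000e-02  9.3770e+01] op 0.49 gf 0.0 F [0.3 1.1 0.3]
turn [-0.48 -0.04 -0.03] shift m [-0.0007  0.0048  0.0793]
```

```bash
python3 -m creep '-0.5 0 0 -0.001 0.005 0.03 130;-0.5 0 0 -0.001 0.005 0.06 130;-0.5 0 0 -0.001 0.005 0.075 130;-0.5 0 0 -0.001 0.005 0.079 130;-0.5 0 0 -0.001 0.005 0.079 130;-0.5 0 0 -0.001 0.005 0.079 190;-0.5 0 0 -0.001 0.005 0.079 255;-0.5 0 0 -0.001 0.005 0.079 255' 30; python3 -m creep '0 0 0 0 0 0 255;0 0 0 0 0 0 255;0 0 0 0 0 -0.02 255;0 0 0 0 0 -0.05 255;0 0 0 0 0 -0.07 255;0 0 0 0 0 -0.07 255;0 0 0 0 0 -0.07 255'; python3 - <<'E'
from h import *
slide(-50,60,500,620,50,72)
go([553,-336,75],93.8)
for n in('top','side'):
    f=load(n); P=cloud(f); q=P[(P[:,2]>25)&(P[:,2]<40)&(abs(P[:,0]-553)<62)&(abs(P[:,1]+336)<62)]
    s=np.linalg.lstsq(np.c_[2*q[:,:2],np.ones(len(q))],(q[:,:2]**2).sum(1),rcond=None)[0]; print('tin',s[:2],len(q))
E
```

```text
clock: 18.05
eef_pos: [568.4, 4.7, 7.2]
tcp_rot: [3.138, -0.001, 1.637]
contact_force: [-1.3, -2.4, 7.4]
opening: 0.233
grasp_force: 30.0
clock: 18.92
eef_pos: [567.1, 4.7, 75.6]
tcp_rot: [3.14, -0.001, 1.637]
contact_force: [-1.2, 1.0, -0.7]
opening: 0.234
grasp_force: 29.6
top 0  
side 35 ((564.5859375, 24.2889404296875), (12.029670715332031, 20.63702392578125), 8.07264518737793) [564.80475   25.297314  70.68534 ]
clk 19.02 pos [566.8   4.7  75.2] yaw [ 1.7999e+02 -6.0000e-02  9.3790e+01] op 0.233 gf 29.6 F [ 0.8 -0.  -0.8]
turn [ 0.01 -0.06 -0.01] shift m [-3.391e-01 -3.630e-02 -2.000e-04]
tin [ 554.09148189 -336.54937584] 155
tin [ 551.81773073 -336.09172032] 109
```

```bash
python3 -m creep '0 0 0 -0.03 -0.004 0 255;0 0 0 -0.075 -0.008 0 255;0 0 0 -0.125 -0.013 0 255;0 0 0 -0.175 -0.018 0 255;0 0 0 -0.225 -0.024 0 255;0 0 0 -0.275 -0.03 0 255;0 0 0 -0.315 -0.034 0 255;0 0 0 -0.339 -0.036 0 255'; python3 -m creep '0 0 0 0 0 0 255;0 0 0 0 0 0 255';python3 - <<'E'
from h import *
go([553,-336,11],93.8)
a=[]
for n,b in(('top',(390,215,500,335)),('side',(300,120,430,230))):
    f=grab(n); a.append(cv2.resize(f['img'][b[1]:b[3],b[0]:b[2]],(390,400),interpolation=cv2.INTER_CUBIC))
cv2.imwrite('pics/t1.png',np.hstack(a)[...,::-1])
E
```

```text
clock: 20.02
eef_pos: [553.4, -337.6, 74.7]
tcp_rot: [3.141, -0.002, 1.636]
contact_force: [0.9, 0.9, -1.1]
opening: 0.234
grasp_force: 29.6
clock: 20.27
eef_pos: [553.8, -334.8, 75.2]
tcp_rot: [3.141, -0.002, 1.637]
contact_force: [0.5, -0.3, -0.2]
opening: 0.233
grasp_force: 29.6
clk 20.27 pos [ 553.8 -334.8   75.2] yaw [ 1.7995e+02 -1.2000e-01  9.3810e+01] op 0.233 gf 29.6 F [ 0.5 -0.3 -0.2]
turn [ 0.05 -0.12  0.01] shift m [-0.0013 -0.0009  0.0642]
```

View pics/t1.png

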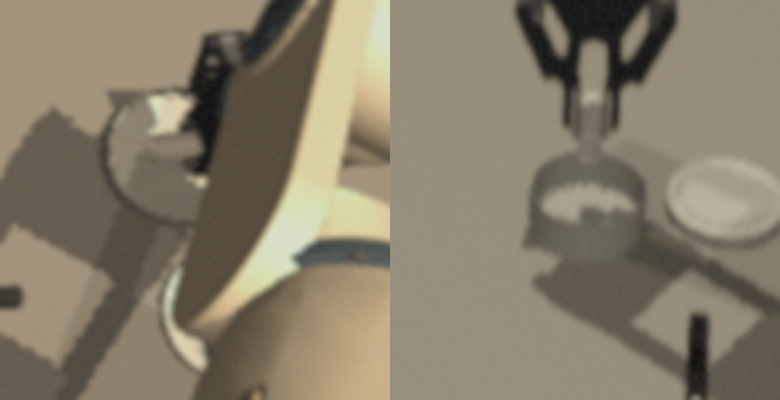

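The slide is held over the tin: top crop (175,145) and side crop (590,110). Before lowering I'll check whether it is level.

```bash
python3 - <<'E'
from h import *
for n in('top','side'):
    f=load(n); P=cloud(f); q=P[(abs(P[:,0]-553)<9)&(P[:,1]>-322)&(P[:,1]<-285)&(P[:,2]>45)&(P[:,2]<105)]
    print(n,len(q)); print(q[np.argsort(q[:,1])][::max(1,len(q)//14)].round(0).tolist())
E
```

```text
top 71
[[554.0, -322.0, 91.0], [558.0, -320.0, 89.0], [554.0, -318.0, 86.0], [549.0, -317.0, 89.0], [554.0, -316.0, 87.0], [555.0, -315.0, 83.0], [547.0, -314.0, 85.0], [554.0, -311.0, 87.0], [556.0, -311.0, 89.0], [557.0, -309.0, 88.0], [549.0, -309.0, 69.0], [549.0, -308.0, 91.0], [559.0, -307.0, 69.0], [554.0, -306.0, 72.0], [560.0, -305.0, 76.0]]
side 52
[[560.0, -322.0, 72.0], [545.0, -320.0, 72.0], [550.0, -319.0, 86.0], [548.0, -318.0, 89.0], [548.0, -316.0, 88.0], [545.0, -315.0, 86.0], [559.0, -313.0, 86.0], [552.0, -313.0, 89.0], [551.0, -313.0, 70.0], [544.0, -312.0, 85.0], [557.0, -311.0, 84.0], [553.0, -310.0, 68.0], [551.0, -309.0, 69.0], [558.0, -308.0, 72.0], [555.0, -307.0, 70.0], [546.0, -306.0, 89.0], [554.0, -303.0, 89.0], [551.0, -302.0, 93.0]]
```

```bash
python3 -m creep '0 0 0 -0.001 -0.001 0.015 255;0 0 0 -0.001 -0.001 0.03 255;0 0 0 -0.001 -0.001 0.042 255;0 0 0 -0.001 -0.001 0.052 255;0 0 0 -0.001 -0.001 0.06 255;0 0 0 -0.001 -0.001 0.064 255;0 0 0 -0.001 -0.001 0.064 255;0 0 0 -0.001 -0.001 0.064 255'; python3 -m creep '0 0 0 0 0 0.001 255;0 0 0 0 0 0.0015 255;0 0 0 0 0 0.0015 255'
```

```text
clock: 21.38
eef_pos: [553.5, -337.1, 12.2]
tcp_rot: [3.139, -0.001, 1.637]
contact_force: [-0.0, 1.1, -1.4]
opening: 0.23
grasp_force: 29.6
clock: 21.75
eef_pos: [553.3, -336.9, 10.3]
tcp_rot: [3.14, -0.001, 1.637]
contact_force: [0.1, 0.1, -0.3]
opening: 0.233
grasp_force: 29.6
```

Slide bottom should be about 1 mm off the floor. I'll ease down until contact, then open partly.

```bash
python3 -m creep '0 0 0 0 0 0.0007 255;0 0 0 0 0 0.0012 255;0 0 0 0 0 0.0012 255'; python3 -m creep '0 0 0 0 0 0 180;0 0 0 0 0 0 165;0 0 0 0 0 0 160;0 0 0 0 0 0 160;0 0 0 0 0 -0.015 160;0 0 0 0 0 -0.035 160;0 0 0 0 0 -0.07 160;0 0 0 0 0 -0.11 160'; python3 -m creep '0 0 0 0 0 -0.06 160;0 0 0 0 0 -0.12 160;0 0 0 0 0 -0.15 160;0 0 0 0 0 -0.15 160'; python3 -c "
from h import *
go([500,100,200],92)"
```

```text
clock: 22.12
eef_pos: [553.3, -337.0, 9.3]
tcp_rot: [3.14, -0.001, 1.637]
contact_force: [-0.8, 0.2, 3.5]
opening: 0.229
grasp_force: 29.9
clock: 23.12
eef_pos: [553.1, -337.1, 121.4]
tcp_rot: [3.139, -0.001, 1.637]
contact_force: [0.6, 0.0, 0.1]
opening: 0.371
grasp_force: 0.0
clock: 23.62
eef_pos: [554.1, -338.0, 274.1]
tcp_rot: [3.134, 0.003, 1.637]
contact_force: [0.4, 0.4, -1.4]
opening: 0.374
grasp_force: 0.0
clk 23.62 pos [ 554.1 -338.   274.1] yaw [179.55   0.18  93.79] op 0.374 gf 0.0 F [ 0.4  0.4 -1.4]
turn [0.45 0.18 1.79] shift m [ 0.4409 -0.0256  0.0725]
```

Move the arm aside for a final look.

```bash
python3 -m creep '0 0 0 0.06 -0.01 0 160;0 0 0 0.12 -0.02 0 160;0 0 0 0.18 -0.025 0 160;0 0 0 0.24 -0.025 0 160;0 0 0 0.3 -0.025 0 160;0 0 0 0.35 -0.025 0 160;0 0 0 0.35 -0.025 0 160;0 0 0 0.35 -0.025 0 160'; python3 - <<'E'
from h import *
f=grab('top');g=grab('side')
for n,f in(('top',f),('side',g)):
    P=cloud(f); q=P[(np.hypot(P[:,0]-553,P[:,1]+336)<40)&(P[:,2]>16)&(P[:,2]<40)]; print(n,'slide in tin',len(q),np.median(q,0) if len(q) else '')
a=[cv2.resize(f['img'][b[1]:b[3],b[0]:b[2]],(390,400),interpolation=cv2.INTER_CUBIC) for f,b in((load('top'),(290,215,480,335+75)),(g,(300,120,430,253)))]
cv2.imwrite('pics/t2.png',np.hstack(a)[...,::-1])
E
```

```text
clock: 24.62
eef_pos: [504.3, 10.1, 269.1]
tcp_rot: [3.14, -0.001, 1.638]
contact_force: [0.4, 0.8, -0.8]
opening: 0.373
grasp_force: 0.0
top slide in tin 181 [ 553.11415013 -337.90935102   20.77209545]
side slide in tin 94 [ 551.51808604 -336.82651224   21.53165645]
```

View pics/t2.png

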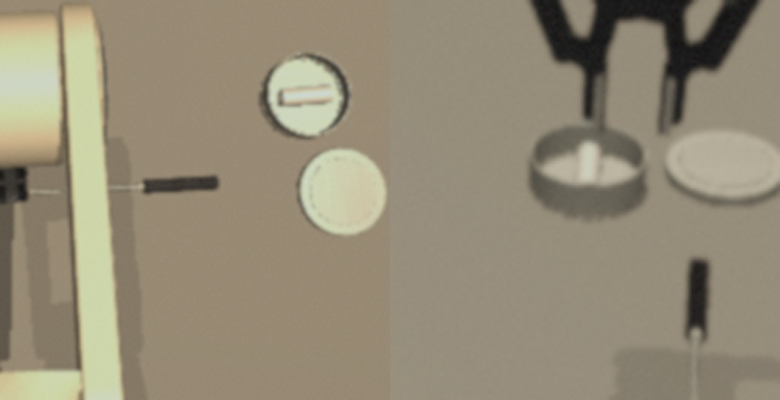

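The slide lies flat in the middle of the tin (top crop 305,95). The pick lies flat on the cabinet top (top crop 180,185), the lid is undisturbed and the arm touches nothing. Handing in.

```bash
python3 -c "
from rig import r
print(r.sign_off())"
```

```text
the job is handed in; nothing more can be done
None
```

I hooked the chrome slide out of the gap, lowered it into the open tin where it lies flat near the centre, laid the pick flat clear of the pedals, and handed the job in at about 25 s; the hand-in reported no verdict, and I did not re-measure the pedals, brick or rack at the end.

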